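Stack the third kiln post and hold the bundling clamp at its line

TASK

Make up a bundle of three equal kiln posts: take the long post from the wooden tray (leave the short one), lay it on top of the two in the clamp, in the saddle between them with its ends level with theirs, and let go of it. Then pull the clamp's spring-return handle out until the pointer on its jaw stands at the black line on the side rail, and finish while still holding it there, so that I can put the strap round the posts. Leave the short post, the strap roll, the jar and the cup where they are.

Things in the scene. Friction and masses are not known exactly. Their poses are not given: they have to be found in the camera images.
- clamp: Bundling clamp bolted to the bench, 225 x 220 mm. Origin on the bench under the deck; x from handle to jaw, y along the posts, z up. Deck top 14 mm up. Fence face at x -60 (54 mm high), jaw pads at x +88 at rest, between them a 7 mm high strip at x +50 that stops the rear post rolling back. Spring tubes and rods along x at y -82, +82 and a side rail at y +105: all under 69 mm high.
- draw (a joint): Travel of the jaw and handle (one rigid sliding frame), m: 0 at rest, grows as the handle is pulled level along the clamp's -x, end stop 0.045. At 0.035 the pointer is at the line; at 0.036 the jaw has all posts touching and the pull stiffens sharply. Springs return it to 0 when let go: about 4 N at rest, 11 N at the line, plus 1 N friction.
- handle (a point): Black round handle bar, 16 mm thick, level along the clamp's y, 140 mm free between the two arms at its ends. This point: centre of the bar, 80 mm above the bench, at the clamp's x = -120 mm at rest; moves with the jaw. Only the bench (or part of the flat strap roll) lies beneath it; the fence and guide blocks (up to 68 mm high) begin 38 mm behind its axis.
- pointer (a point): Tip of the pointer on the jaw, riding just over the side rail's top. Moves with the jaw and handle.
- line (a point): Middle of the black line, 3 mm wide, across the top of the side rail (it also runs down the rail's outside): 35 mm from the pointer, towards the handle, when the jaw is at rest.
- post_loose_mid (a point): Centre of the long post to stack: buff fired clay, round, 56 mm diameter, 110 mm long, 0.3 to 0.5 kg, lying in the tray (centre 38 mm up). y = its length; x, z turn as it rolls. The short post lies 104 mm beside it; which place is which varies. When it is saddled, the lower posts' tops are 18 mm below its centre: fingers astride it must not reach lower.
- post_front_mid (a point): Centre of the lower post by the fence (handle side) in the clamp: same size as the loose long one, lying along the clamp's y, centre 42 mm above the bench. Free to roll a few mm.
- post_rear_mid (a point): Centre of the lower post on the jaw side in the clamp, same size, centre 42 mm up. The lower centres are 56 to 64 mm apart (a strip stops them at 64); a post saddled on them has its centre 46 to 48.5 mm above theirs.
- tray: Wooden tray board 212 x 150 x 10 mm, fixed on the bench, with 7 mm high strips that stop two posts from rolling. Origin: under its centre. Posts lie along its y axis, at x = -52 and +52 mm.
- post_short_mid (a point): Centre of the short kiln post in the tray: 56 mm diameter but only 60 mm long. To be left alone.
- strap_roll: Roll of black strapping lying flat, 96 mm across, 16 mm high. Origin under its centre. To be left alone.
- wash_jar: Closed jar, 68 mm diameter, 85 mm high, standing. Origin under its centre. To be left alone.
- bisque_cup: Terracotta cup, 80 mm across the rim, 85 mm high, standing. Origin under its centre. To be left alone.
Mind the look-alikes: they are no part of the job. Leave any blue, green or red look-alike of the part that bears post_front_mid alone.

How it is judged:
By the outcome, as a careful person would: the job done as asked, in the order asked, and still so for the second after the job is handed in, while the arm keeps its last pose, push and grip.
It also fails if it takes over 51 s, if anything falls off the work surface, if the arm or the gripper's body presses on something with over 40 N, if the wrist force passes 120 N, or if a joint passes its speed limit or range.

ROBOT

A 6-joint arm with a two-finger parallel gripper is mounted at the origin on the work surface. World frame = base frame: x ahead of the robot, y to its left, z up, the work surface at z = 0. Lengths are in mm, angles in rad, forces in N, time in s.
With the tool pointing down it reaches from about 200 to 875 mm from the base axis. Payload 3.4 kg.
Tool frame: the origin (TCP) lies at the very end of the fingers, on their centre line; the grasp point (between the pads) lies 19 mm behind it (ctrl.grip_depth is the distance from the TCP to the grasp point, in mm); z points along the fingers, x is the direction in which the jaws open and shut, and the axes are right-handed (so a half turn about z gives the same grasp; the last joint's range is limited). The gripper opens to 94 mm and grips with 3 to 60 N. Pads are 16 mm wide; open, the fingers measure 119 mm over their backs; the gripper's body (75 mm by 177 mm) begins 78 mm behind the grasp point.
Start: joints at [-1.312, 0.276, 1.505, -0, 1.361, -0.121], TCP at [213.175, -534.062, 205.493] pointing down, gripper open.
Joint ranges: [-2.89, 2.89], [-0.75, 2.08], [0.22, 2.7], [-1.18, 4.32], [0.11, 2.71], [-2.7, 2.7]. Speed limits (rad/s): [2.57, 2.57, 3.14, 3.14, 3.14, 3.14].

INTERFACE

Orientations are given as [roll, pitch, yaw] about the fixed x, y, z axes, in that order (R = Rz(yaw) Ry(pitch) Rx(roll)).
In Python, from rig import ctrl, imaging gives the robot as it stands. The module is installed in compiled form; this text tells all that it offers.
- The arm moves only by the tool apply_moves, never from a script. Its argument "commands" is text: rows parted by semicolons, each of 5 numbers parted by spaces: the opening, from 0 (shut) to 1 (fully open), then the shift along the tool's x, y, z in cm, then the turn about the tool's z in rad. In form: gripper dx dy dz twist; .... A call has 1 to 8 rows; each row is the pose to reach, as a shift and turn from the pose commanded when the call began, along the tool's axes at that moment; what a row does not reach only later rows make up. A row lasts 1/12 s, in which the tool goes at most 41.7 mm and 7.16 degrees, less where a joint would pass 70% of its speed; a pose out of reach is approached as far as the arm can. A call with a gripper value outside its range is refused whole. The fingers move at their own pace and stop on an object; the grip force is fixed at half the most. Time passes only in rows, so rows that repeat a pose let the fingers close. It gives the time, the measured TCP pose, the force and the opening at its end, in the units of the state.
- ctrl.state(): the state, without advancing time (a new reading comes with each control period).
- imaging.snapshot(name): name is "scene" or "top" or "wrist"; returns a dict with "color" (480x640x3 uint8, red, green, blue), "fx", "fy", "cx", "cy" (pixels), "xyz" and "rotation" of the camera in the world. Camera axes: x right, y down, z forward; pixel columns grow to the right and rows downward; lengths in mm; the calibration is good to about 2 mm. A picture is of the moment at which its call begins. There is no depth.
- ctrl.sign_off(): hands the job in, once; it reports no verdict.
The state is a dict: "time": time; "q": joint angles; "qd": joint speeds; "joint_efforts": joint torques, N m; "position": TCP position; "tool_rot": TCP orientation; "contact_force": force on the tool from outside, world axes, zero at the start; "moment": the same for the moment, N m; "opening": finger opening in mm.
Only numpy, scipy, OpenCV 4.12 (cv2) and the standard library are available. Lean on these libraries where they do the work, as an engineer would, in place of code of your own. Each camera call takes 0.05 s, during which the arm holds its last target.

## Working session

There is one attempt and no reset: what is moved stays moved. The work goes in short steps, Python scripts to look and compute and a tool call to move; the robot and the scene stay as the last step left them, time stands still between calls to the robot, and variables do not carry over. Pictures are saved under pics/ and viewed, and the job is handed in when it is done.

Besides the shell and the picture viewer there is one more tool, called after ">>>" as name(argument=value, ...) on one line, values as JSON. apply_moves: Moves the arm, as the interface text tells. Its arguments: {"type":"object","properties":{"commands":{"type":"string"}},"required":["commands"]}

```bash
mkdir -p pics; python3 - <<'E'
from rig import ctrl, imaging
import cv2,pickle
print(ctrl.state())
for n in ("scene","top","wrist"):
    s=imaging.snapshot(n); cv2.imwrite(f"pics/{n}0.png",s["color"][:,:,::-1]); pickle.dump(s,open(f"{n}0.pkl","wb"))
    print(n,s["fx"],s["cx"],s["cy"],s["xyz"],s["rotation"])
E
```

```text
{'time': 0.0, 'q': array([-1.31199228e+00,  2.76586916e-01,  1.50609773e+00,  3.42204240e-05,
        1.36069992e+00, -1.20979956e-01]), 'qd': array([-0.00158131, -0.00029601,  0.00120278, -0.00087443, -0.00260836,
        0.00049739]), 'joint_efforts': array([ 1.52672044e-03, -4.04577470e+01, -2.37225080e+01,  7.01230997e-02,
        3.42845649e-02, -1.40002312e-04]), 'position': array([ 213.03855257, -533.47980315,  204.62346554]), 'tool_rot': array([-3.14134319e+00,  1.77477714e-03, -1.19101927e+00]), 'contact_force': array([-0.81529122,  0.08281971, -0.10919172]), 'moment': array([ 0.00077245,  0.00540547, -0.016229  ]), 'opening': 93.84994559050257}
scene 464.87229755584247 314.902548823135 241.8993789160391 [ 936.65859791 -581.83839857  799.06305713] [-2.35883238 -0.00930073  0.64839251]
top 620.6769420177353 316.25548449443255 230.04844323673967 [ 280.4952481    -1.81690581 1661.90514056] [-3.00485647e+00 -2.31334096e-03 -1.59908307e+00]
wrist 387.86166555686316 319.54027625224796 240.89573124584894 [ 289.07548145 -504.32922562  384.06147905] [ 2.86027184e+00  1.12723698e-03 -1.19014014e+00]
```

View pics/scene0.png

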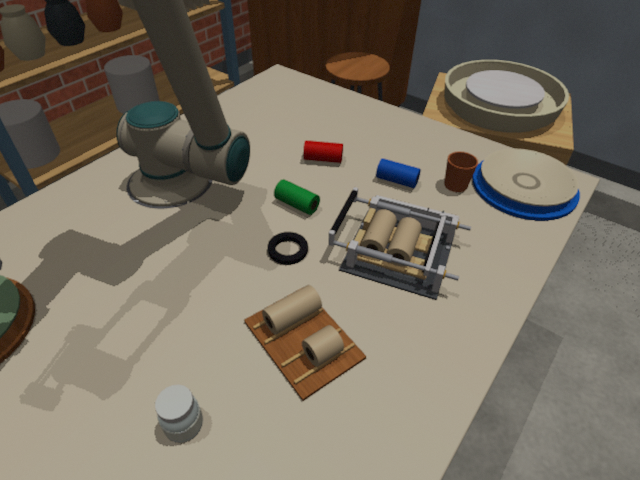

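View pics/top0.png

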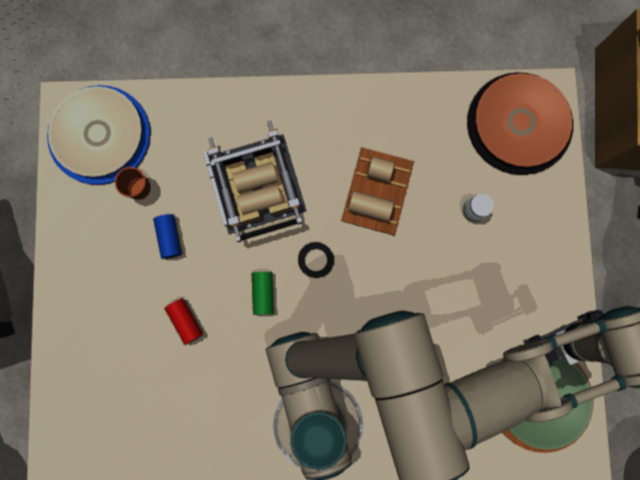

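View pics/wrist0.png

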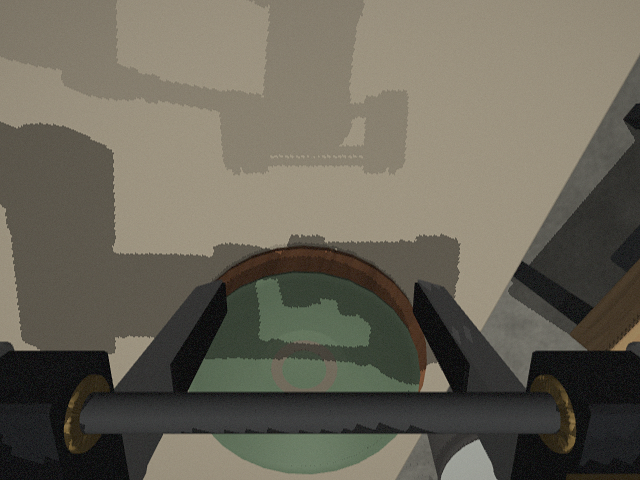

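Scene shot: the long buff post in the tray is at scene (292,310) and top (371,206), with the short one at top (380,168). The clamp posts are at top (257,178) and (261,199). Possible mix-ups are the short tray post, the two clamp posts, and the blue (168,237), green (262,293) and red (183,321) cylinders. By colour, length and place I choose top (371,206). Next is a close crop.

```bash
cat > h.py <<'E'
import numpy as np, cv2, pickle
from scipy.spatial.transform import Rotation as Ro
def R(s): return Ro.from_euler('xyz',s["rotation"]).as_matrix()
def ray(s,u,v):
    d=R(s)@np.array([(u-s["cx"])/s["fx"],(v-s["cy"])/s["fy"],1]); return np.array(s["xyz"]),d
def onz(s,u,v,z):
    o,d=ray(s,u,v); return o+d*(z-o[2])/d[2]
def proj(s,p):
    c=R(s).T@(np.array(p)-s["xyz"]); return np.array([s["fx"]*c[0]/c[2]+s["cx"],s["fy"]*c[1]/c[2]+s["cy"]])
def crop(s,x0,y0,w,h,k,name):
    im=cv2.resize(s["color"][y0:y0+h,x0:x0+w,::-1],None,fx=k,fy=k,interpolation=cv2.INTER_CUBIC); cv2.imwrite(name,im)
E
python3 - <<'E'
from h import *
t=pickle.load(open("top0.pkl","rb")); s=pickle.load(open("scene0.pkl","rb"))
crop(t,195,115,120,130,5,"pics/a.png" ) if 0 else None
crop(t,195,115,225,130,3.5,"pics/a.png")
crop(s,235,180,240,220,2.7,"pics/b.png")
E
```

```text
(no output)
```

View pics/a.png

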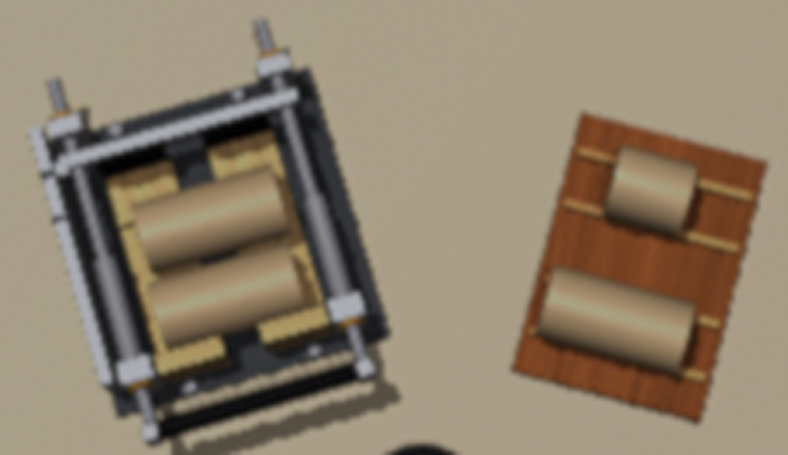

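View pics/b.png

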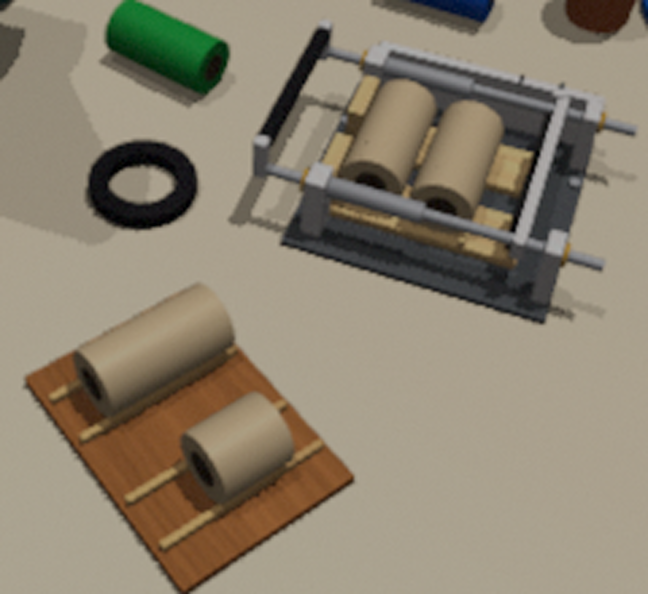

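```bash
python3 - <<'E'
from h import *
t=pickle.load(open("top0.pkl","rb"))
f=lambda x,y,z: onz(t,x/3.5+195,y/3.5+115,z)
np.set_printoptions(precision=1,suppress=True)
c=[f(*p,10) for p in [(580,112),(767,160),(703,422),(513,372)]]
for p in c: print(p)
print("tray",np.mean(c,0), [np.linalg.norm(c[i]-c[(i+1)%4]) for i in range(4)])
for i in range(4):
    d=c[(i+1)%4]-c[i]; print(np.degrees(np.arctan2(d[1],d[0])))
# long post silhouette pixels center (617,320)
for n,q in dict(long=[(553,270),(695,308),(685,372),(540,332)],front=[(150,289),(293,255),(308,300),(168,345)],rear=[(133,209),(278,170),(292,222),(150,268)]).items():
    m=np.mean(q,0); z=38 if n=="long" else 42
    P=[f(*a,z) for a in q]; 
    print(n,f(*m,z),[np.linalg.norm(P[i]-P[(i+1)%4]) for i in range(4)],np.degrees(np.arctan2(*(P[1]-P[0])[1::-1])),np.degrees(np.arctan2(*(P[2]-P[3])[1::-1])))
h=[f(150,433,80),f(367,371,80)]; print("handle",h,np.mean(h,0),np.degrees(np.arctan2(*(h[1]-h[0])[1::-1])))
E
```

```text
[ 733.6 -140.2   10. ]
[ 691.1 -284.5   10. ]
[ 486.7 -225.2   10. ]
[529.5 -80.9  10. ]
tray [ 610.2 -182.7   10. ] [np.float64(150.465415197211), np.float64(212.8518253469562), np.float64(150.5707403016177), np.float64(212.5402939150478)]
-106.4072075739268
163.81413171794483
73.4743909834292
-16.21385049833284
long [ 562.5 -160.7   38. ] [np.float64(111.529483502779), np.float64(49.86698396286821), np.float64(113.65318853394486), np.float64(48.93323266958972)] -106.8644555873373 -107.25503251147178
front [587.9 133.3  42. ] [np.float64(111.30904610440383), np.float64(36.63124109302223), np.float64(110.99491537409135), np.float64(45.32195154602892)] -77.94810569016308 -73.4698948003059
rear [650.2 144.8  42. ] [np.float64(114.31179374725922), np.float64(42.02595240530108), np.float64(113.2377940433152), np.float64(47.771814976142345)] -76.14448338444979 -73.24133587152251
handle [array([481.1, 190.2,  80. ]), array([522.7,  30. ,  80. ])] [501.9 110.1  80. ] -75.46669146136877
```

```bash
cat >> h.py <<'E'
def to(st,target,yawdeg):
    Rt=Ro.from_euler('xyz',st["tool_rot"]).as_matrix()
    d=Rt.T@(np.array(target)-st["position"])/10
    Rg=(Ro.from_euler('z',yawdeg,degrees=True)*Ro.from_euler('x',np.pi)).as_matrix()
    rv=Ro.from_matrix(Rt.T@Rg).as_rotvec()
    return np.round(d,2),np.round(rv,3)
E
python3 - <<'E'
from h import *
from rig import ctrl
st=ctrl.state()
print(to(st,(562,-161,180),-16.5))
E
```

```text
(array([-21.67, -46.22,   2.52]), array([-0.001,  0.001, -0.903]))
```

>>> apply_moves(commands="1 -21.7 -46.2 2.5 -0.903;1 -21.7 -46.2 2.5 -0.903;1 -21.7 -46.2 2.5 -0.903;1 -21.7 -46.2 2.5 -0.903;1 -21.7 -46.2 2.5 -0.903;1 -21.7 -46.2 2.5 -0.903;1 -21.7 -46.2 2.5 -0.903;1 -21.7 -46.2 2.5 -0.903")

```text
time: 0.82
position: [441.4, -289.0, 189.0]
tool_rot: [3.142, 0.0, -0.284]
contact_force: [0.9, 0.4, -0.9]
opening: 93.7
```

```bash
python3 - <<'E'
from h import *
from rig import ctrl
st=ctrl.state()
print(st["position"],st["tool_rot"],to(st,(562,-161,180),-16.5))
E
```

```text
[ 441.42253454 -289.03438185  188.9693723 ] [ 3.14158777e+00  1.83627085e-04 -2.83576875e-01] (array([  7.99, -15.67,   0.9 ]), array([0.   , 0.   , 0.004]))
```

>>> apply_moves(commands="1 7.6 -14.8 0.8 0;1 7.6 -14.8 0.8 0;1 7.6 -14.8 0.8 0;1 7.6 -14.8 0.8 0;1 7.6 -14.8 0.8 0;1 7.6 -14.8 0.8 0;1 7.6 -14.8 0.8 0")

```text
time: 1.4
position: [554.9, -170.6, 180.7]
tool_rot: [3.141, 0.001, -0.287]
contact_force: [0.0, -1.1, -0.1]
opening: 94.1
```

```bash
python3 - <<'E'
from h import *
from rig import ctrl,imaging
st=ctrl.state()
print(st["position"],st["tool_rot"],to(st,(562,-161,180),-16.5))
s=imaging.snapshot("wrist");pickle.dump(s,open("wrist1.pkl","wb"));cv2.imwrite("pics/w1.png",s["color"][:,:,::-1])
t=imaging.snapshot("scene");pickle.dump(t,open("scene1.pkl","wb"))
E
```

```text
[ 554.9278351  -170.59854443  180.73314839] [ 3.14077683e+00  1.30864394e-03 -2.87071003e-01] (array([ 0.41, -1.12,  0.07]), array([0.001, 0.001, 0.001]))
```

View pics/w1.png

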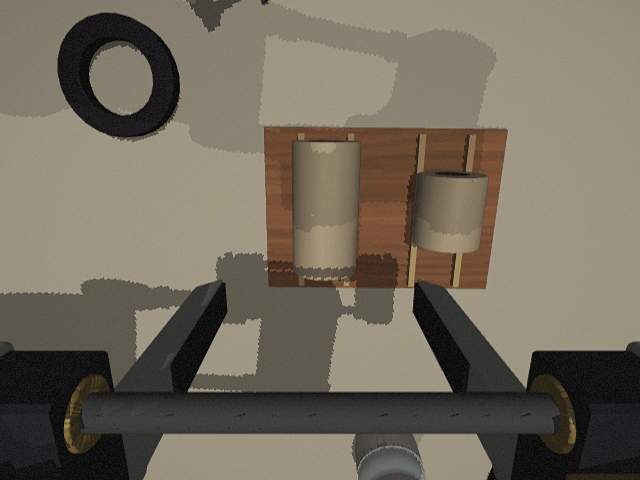

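```bash
python3 - <<'E'
from h import *
s=pickle.load(open("wrist1.pkl","rb"))
crop(s,255,115,260,180,3,"pics/w1c.png")
E
```

```text
(no output)
```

View pics/w1c.png

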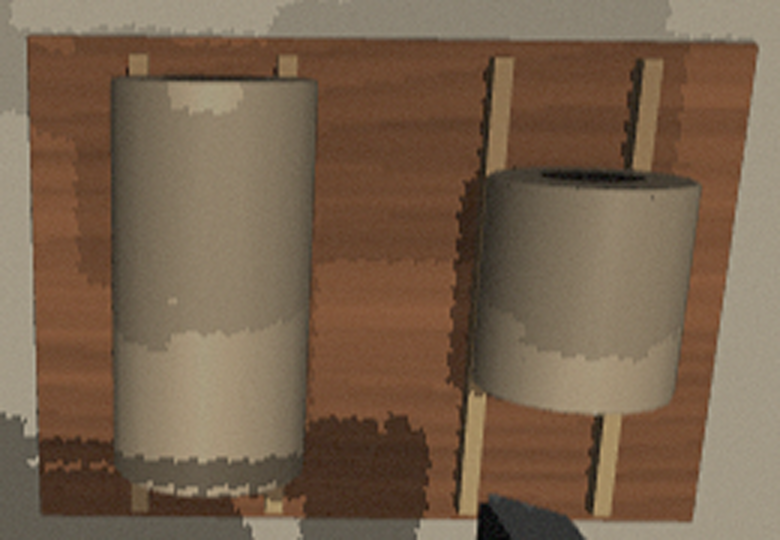

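```bash
python3 - <<'E'
from h import *
np.set_printoptions(precision=1,suppress=True)
s=pickle.load(open("wrist1.pkl","rb"))
f=lambda x,y,z: onz(s,x/3+255,y/3+115,z)
a=f(215,80,66);b=f(208,495,66);print(a,b,(a+b)/2,np.linalg.norm(a-b),np.degrees(np.arctan2(*(a-b)[1::-1])))
c=[f(*p,10) for p in [(28,36),(757,44),(692,520),(40,514)]]
m=np.mean(c,0);print(c,m,[np.linalg.norm(c[i]-c[i-1]) for i in range(4)])
y=np.degrees(np.arctan2(*(c[1]-c[0]+c[2]-c[3])[1::-1]));print(y, m-52*np.array([np.cos(np.radians(y)),np.sin(np.radians(y)),0]))
l=f(113,290,38);r=f(309,290,38);print((l+r)/2,np.linalg.norm(l-r))
# scene check
t=pickle.load(open("scene0.pkl","rb")); print(proj(t,(562,-161,38)))
E
```

```text
[ 580.9 -103.8   66. ] [ 548.8 -208.    66. ] [ 564.8 -155.9   66. ] 109.033288109753 72.89927041438357
[array([532.9, -78.7,  10. ]), array([ 734.3, -140.3,   10. ]), array([ 691.4, -282.5,   10. ]), array([ 489. , -220.8,   10. ])] [ 611.9 -180.6   10. ] [np.float64(148.74194139896693), np.float64(210.63815311891034), np.float64(148.5451586556735), np.float64(211.61964254863705)]
-16.974328452200126 [ 562.2 -165.4   10. ]
[ 564.1 -159.6   38. ] 55.26623722949473
[289.3 310.6]
```

```bash
python3 - <<'E'
from h import *
from rig import ctrl
st=ctrl.state()
print(to(st,(563.7,-158,24),-16.8))
E
```

```text
(array([ 0.5 , -1.57, 15.7 ]), array([0.001, 0.001, 0.004]))
```

>>> apply_moves(commands="1 0.5 -1.5 3 0;1 0.5 -1.5 6 0;1 0.5 -1.5 9 0;1 0.5 -1.5 9 0;1 0.5 -1.5 9 0")

```text
time: 1.92
position: [562.8, -158.4, 90.3]
tool_rot: [-3.142, 0.003, -0.29]
contact_force: [1.6, 0.2, 0.6]
opening: 93.6
```

```bash
python3 - <<'E'
from h import *
from rig import ctrl,imaging
st=ctrl.state()
print(st["position"],to(st,(563.7,-158,24),-16.8))
s=imaging.snapshot("wrist");pickle.dump(s,open("wrist2.pkl","wb"));cv2.imwrite("pics/w2.png",s["color"][:,:,::-1])
E
```

```text
[ 562.78128416 -158.43380774   90.3493215 ] (array([ 0.1 , -0.07,  6.63]), array([-0.   ,  0.003,  0.003]))
```

View pics/w2.png

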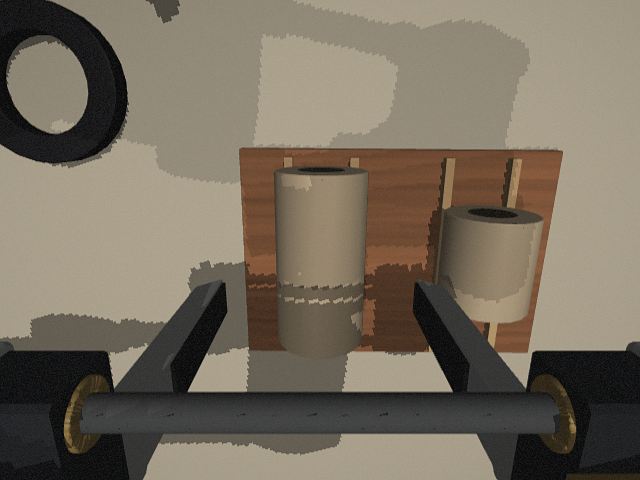

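>>> apply_moves(commands="1 0.1 0 3 0;1 0.1 0 6 0;1 0.1 0 6.6 0;1 0.1 0 6.6 0;0.4 0.1 0 6.6 0;0.4 0.1 0 6.6 0;0.4 0.1 0 6.6 0;0.4 0.1 0 6.6 0")

```text
time: 2.63
position: [566.6, -158.4, 26.8]
tool_rot: [3.141, -0.003, -0.288]
contact_force: [-0.7, 0.4, -0.7]
opening: 70.6
```

>>> apply_moves(commands="0.3 0.1 0 0 0;0 0 0 0 0;0 0 0 0 0;0 0 0 0 0;0 0 0 0 0;0 0 0 0 0")

```text
time: 3.13
position: [563.6, -157.3, 25.4]
tool_rot: [3.142, 0.004, -0.288]
contact_force: [-5.3, 0.7, 5.4]
opening: 55.5
```

Gripped at 55.5 mm. Now I lift.

>>> apply_moves(commands="0 0 0 -1 0;0 0 0 -4 0;0 0 0 -8 0;0 0 0 -12 0;0 0 0 -16 0;0 0 0 -16 0;0 0 0 -16 0;0 0 0 -16 0")

```text
time: 3.8
position: [564.5, -157.4, 183.7]
tool_rot: [-3.141, 0.002, -0.288]
contact_force: [-0.5, 0.8, -5.3]
opening: 55.3
```

```bash
python3 - <<'E'
from h import *
from rig import ctrl,imaging
st=ctrl.state()
print(st["position"],st["opening"],st["contact_force"],to(st,(0.968*110+501.9,110.1+.25*110,200),14.5))
for n in ("wrist","top"):
    s=imaging.snapshot(n);pickle.dump(s,open(n+"3.pkl","wb"));cv2.imwrite(f"pics/{n}3.png",s["color"][:,:,::-1])
E
```

```text
[ 564.45759876 -157.41520572  183.69839152] 55.337087031966824 [-0.51106533  0.76095307 -5.27476788] (array([ -4.17, -29.53,  -1.61]), array([-0.001,  0.002, -0.541]))
```

View pics/wrist3.png

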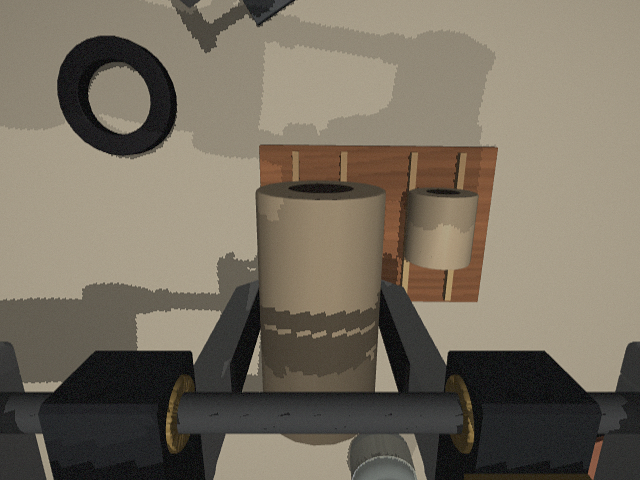

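```bash
python3 - <<'E'
from h import *
from rig import ctrl
np.set_printoptions(precision=1,suppress=True)
s=pickle.load(open("wrist3.pkl","rb")); st=ctrl.state()
Rt=Ro.from_euler('xyz',st["tool_rot"]).as_matrix()
crop(s,240,160,160,300,2,"pics/w3c.png")
for u,v in [(320,199),(320,441),(320,444),(320,438)]:
    p=onz(s,u,v,183.7+12.6+28); print(u,v,p,Rt.T@(p-st["position"]))
for u,v in [(257,187),(385,187)]:
    p=onz(s,u,v,183.7+12.6); print(u,v,p,Rt.T@(p-st["position"]))
E
```

```text
320 199 [ 581.5 -103.7  224.3] [  1.6 -56.3 -42. ]
320 441 [ 551.2 -206.3  224.3] [  1.7  50.7 -42. ]
320 444 [ 550.8 -207.9  224.3] [  1.7  52.3 -42.1]
320 438 [ 551.7 -204.8  224.3] [  1.7  49.1 -42. ]
257 187 [555.5 -95.8 196.3] [-25.4 -56.5 -13.8]
385 187 [ 608.4 -111.3  196.3] [ 29.7 -56.6 -14.1]
```

View pics/w3c.png

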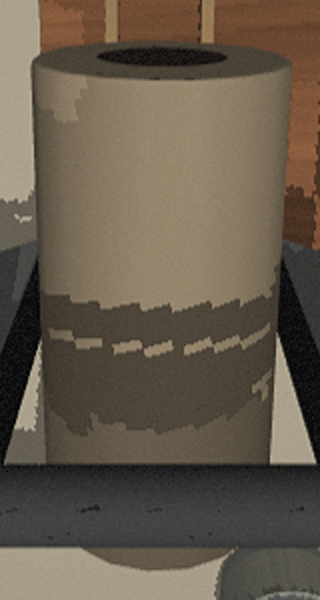

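```bash
python3 - <<'E'
from h import *
from rig import ctrl
st=ctrl.state()
print(to(st,(633,41,200),14.5))
E
```

```text
(array([  1.  , -20.97,  -1.77]), array([-0.002,  0.005, -0.541]))
```

>>> apply_moves(commands="0 1 -21 -2.5 -0.541;0 1 -21 -2.5 -0.541;0 1 -21 -2.5 -0.541;0 1 -21 -2.5 -0.541;0 1 -21 -2.5 -0.541;0 1 -21 -2.5 -0.541;0 1 -21 -2.5 -0.541;0 1 -21 -2.5 -0.541")

```text
time: 4.57
position: [633.6, 40.7, 207.6]
tool_rot: [-3.141, 0.005, 0.254]
contact_force: [-0.1, -1.1, -5.6]
opening: 55.0
```

```bash
python3 - <<'E'
from h import *
from rig import ctrl,imaging
st=ctrl.state()
print(st["position"],st["tool_rot"],st["opening"])
for n in ("wrist","top"):
    s=imaging.snapshot(n);pickle.dump((s,st),open(n+"4.pkl","wb"));cv2.imwrite(f"pics/{n}4.png",s["color"][:,:,::-1])
E
```

```text
[633.57179235  40.65573821 207.64367748] [-3.14138475  0.00481661  0.25397255] 54.962040814834154
```

View pics/wrist4.png

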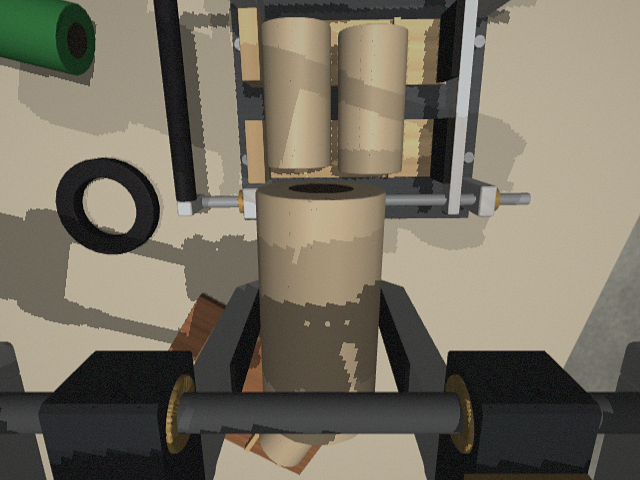

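```bash
python3 - <<'E'
from h import *
s,st=pickle.load(open("wrist4.pkl","rb"))
crop(s,230,0,260,200,3,"pics/w4c.png")
E
```

```text
(no output)
```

View pics/w4c.png

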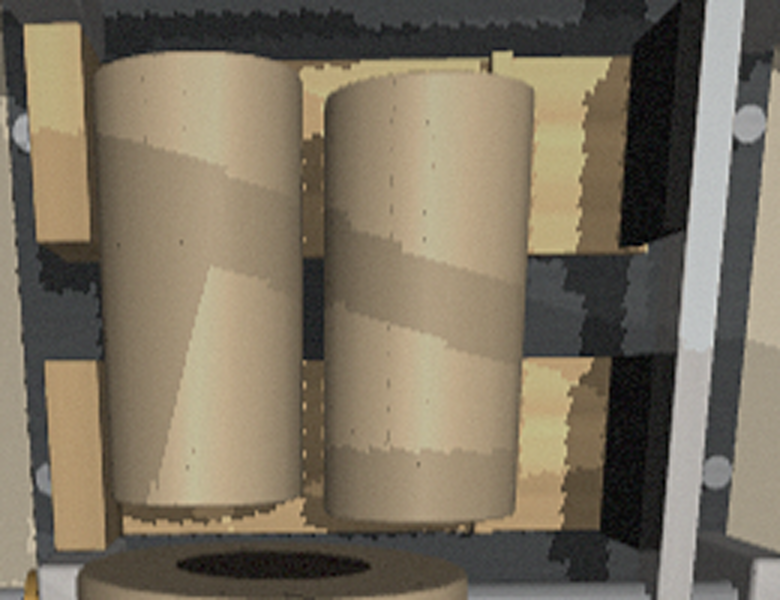

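```bash
python3 - <<'E'
from h import *
np.set_printoptions(precision=1,suppress=True)
s,st=pickle.load(open("wrist4.pkl","rb"))
Rt=Ro.from_euler('xyz',st["tool_rot"]).as_matrix()
T=lambda p:Rt.T@(p-st["position"])
f=lambda x,y,z: onz(s,x/3+230,y/3,z)
for n,a,b,l,r in [("front",(197,53),(208,505),(106,280),(300,280)),("rear",(437,72),(422,522),(326,290),(522,290))]:
    p,q=f(*a,70),f(*b,70); 
    L,Q=f(*l,42),f(*r,42)
    print(n,(p+q)/2,np.linalg.norm(p-q),"tool",T(p),T(q),T((p+q)/2)); print("  axis ang",np.degrees(np.arctan2(*(p-q)[1::-1])),"sil",T((L+Q)/2),np.linalg.norm(L-Q),(L+Q)/2)
zt=st["position"][2]+12.6
for u,v in [(320,199),(320,443.5)]:
    p=onz(s,u,v,zt+28);print("held",T(p))
L,Q=onz(s,258,300,zt),onz(s,381,300,zt);print(T((L+Q)/2))
E
python3 - <<'E'
from h import *
s,st=pickle.load(open("wrist4.pkl","rb"))
crop(s,230,170,180,290,2,"pics/w4d.png")
E
```

```text
front [591.  136.9  70. ] 108.55355246355762 tool [ -17.  -158.   137.8] [-15.8 -49.5 137.7] [ -16.4 -103.8  137.7]
  axis ang 105.1816977884379 sil [ -17.8 -108.6  165.8] 53.96774071243793 [588.3 141.1  42. ]
rear [648.3 147.3  70. ] 108.85990334561713 tool [  41.5 -153.9  137.5] [ 42.  -45.  137.5] [ 41.7 -99.5 137.5]
  axis ang 104.7771471118568 sil [  43.8 -106.   165.5] 54.563019956613395 [648.5 154.1  42. ]
held [  0.6 -56.  -40.6]
held [  0.7  52.4 -40.6]
[  0.5  -3.3 -12.6]
```

View pics/w4d.png

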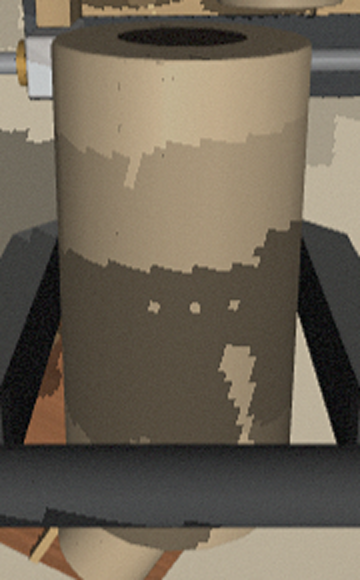

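>>> apply_moves(commands="0 0.4 -3.3 0 0;0 0.8 -6.6 0 0;0 1.2 -10 0 0;0 1.2 -10 3 0;0 1.2 -10 6 0;0 1.2 -10 9 0;0 1.2 -10 10.5 0;0 1.2 -10 10.5 0")

```text
time: 5.33
position: [617.4, 138.2, 100.3]
tool_rot: [-3.141, 0.01, 0.251]
contact_force: [-1.0, -0.3, -4.9]
opening: 55.0
```

```bash
python3 - <<'E'
from h import *
from rig import ctrl,imaging
st=ctrl.state()
print(st["position"],st["tool_rot"],st["opening"],st["contact_force"])
for n in ("wrist","top","scene"):
    s=imaging.snapshot(n);pickle.dump((s,st),open(n+"5.pkl","wb"));cv2.imwrite(f"pics/{n}5.png",s["color"][:,:,::-1])
    if n=="scene": crop(s,310,150,180,150,4,"pics/s5c.png")
    if n=="top": crop(s,190,110,130,140,4,"pics/t5c.png")
E
```

```text
[617.41993821 138.23493076 100.25338402] [-3.14066162  0.01033405  0.25076917] 55.00691125352523 [-1.00024628 -0.26468936 -4.92972841]
```

View pics/wrist5.png

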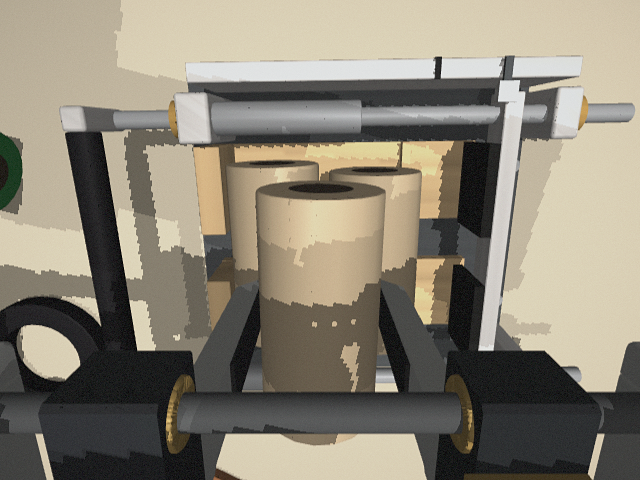

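View pics/s5c.png

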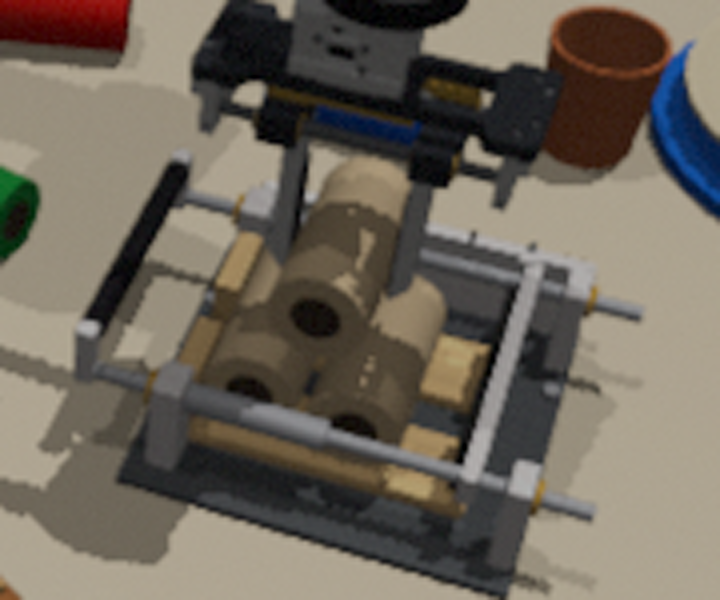

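View pics/t5c.png

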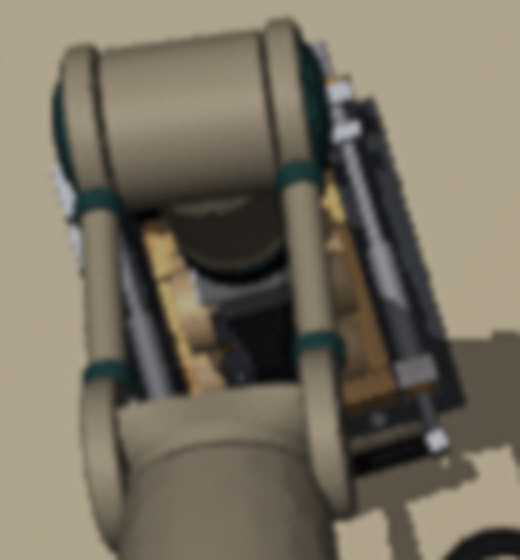

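```bash
python3 - <<'E'
from h import *
s,st=pickle.load(open("wrist5.pkl","rb"))
crop(s,215,140,220,140,3.6,"pics/w5c.png")
E
```

```text
(no output)
```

View pics/w5c.png

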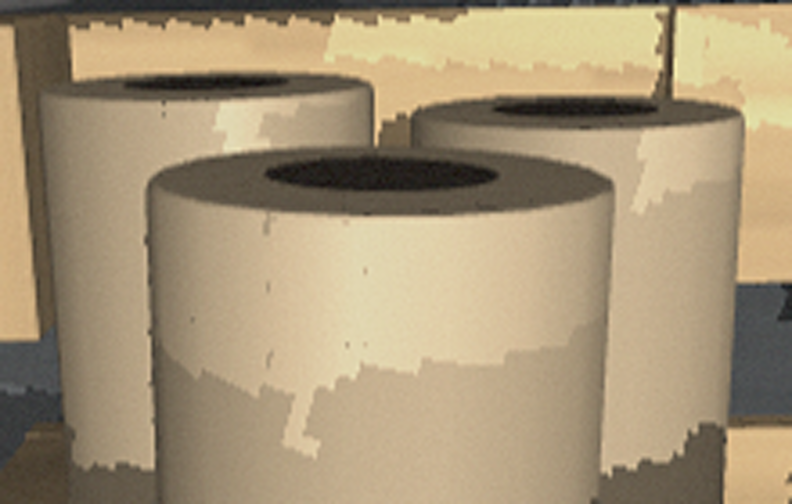

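```bash
python3 - <<'E'
from h import *
np.set_printoptions(precision=1,suppress=True)
s,st=pickle.load(open("wrist5.pkl","rb"))
Rt=Ro.from_euler('xyz',st["tool_rot"]).as_matrix()
T=lambda p:Rt.T@(p-st["position"])
f=lambda x,y,z: onz(s,x/3.6+215,y/3.6+140,z)
zh=st["position"][2]+12.6
for n,top,l,r,z in [("front",(205,101),(40,90),(374,88),42),("rear",(575,128),(412,114),(743,112),42),("held",(380,214),(148,186),(613,186),zh)]:
    print(n,T(f(*top,z+28)),T(f(*l,z)),T(f(*r,z)),T((f(*l,z)+f(*r,z))/2))
# pointer/line
for u,v in [(438,68),(507,68)]: print(onz(s,u,v,69))
# scene
t,_=pickle.load(open("scene5.pkl","rb"))
g=lambda x,y,z: onz(t,x/4+310,y/4+150,z)
Rw=T
for n,(x,y),z in [("held hole",(316,318),zh),("front",(250,388),42),("rear",(352,425),42)]: print(n,T(g(x,y,z)))
E
```

```text
front [-24.9 -60.1  30.6] [-56.  -59.2  58.9] [  0.1 -59.6  58.3] [-28.  -59.4  58.6]
rear [ 30.1 -56.3  30. ] [  6.5 -55.3  58.2] [ 62.1 -55.7  57.7] [ 34.3 -55.5  58. ]
held [  0.8 -55.8 -40.6] [-27.  -54.2 -12.3] [ 28.8 -54.3 -12.8] [  0.9 -54.3 -12.6]
[647.7 259.1  69. ]
[680.9 267.6  69. ]
held hole [  3.3  47.5 -12.7]
front [-27.2  43.   58.5]
rear [34.  48.  57.9]
```

>>> apply_moves(commands="0 0.1 -0.2 0.6 0;0 0.1 -0.2 1.2 0;0 0.1 -0.2 1.8 0;0 0.1 -0.2 2.1 0;0 0.1 -0.2 2.3 0;0 0.1 -0.2 2.3 0;0 0.1 -0.2 2.3 0")

```text
time: 6.07
position: [621.8, 142.7, 82.0]
tool_rot: [3.142, 0.0, 0.253]
contact_force: [-0.1, -0.2, -4.9]
opening: 55.2
```

```bash
python3 - <<'E'
from h import *
from rig import ctrl,imaging
for i in range(2):
    st=ctrl.state()
    print(st["position"],st["tool_rot"],st["qd"].round(3))
    s=imaging.snapshot("wrist")
st=ctrl.state();print(st["position"],st["contact_force"])
pickle.dump((s,st),open("wrist6.pkl","wb"))
crop(s,215,120,220,140,3.6,"pics/w6c.png")
t=imaging.snapshot("scene");pickle.dump((t,st),open("scene6.pkl","wb"));crop(t,310,150,180,150,4,"pics/s6c.png")
E
```

```text
[621.76876062 142.70017062  82.03690652] [3.14151666e+00 1.58500724e-04 2.53144062e-01] [-0.    -0.004 -0.007  0.001  0.     0.001]
[621.95027852 142.69095611  82.26462852] [ 3.14141889e+00 -2.93618166e-04  2.53120346e-01] [ 0.003 -0.003 -0.004  0.    -0.002  0.   ]
[622.0232974  142.72950262  82.38493187] [ 0.24324787 -0.41550227 -4.23836251]
```

View pics/w6c.png

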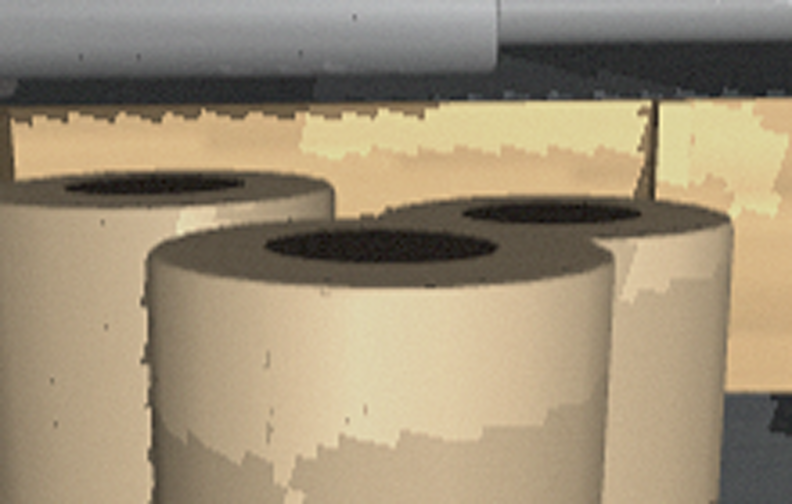

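View pics/s6c.png

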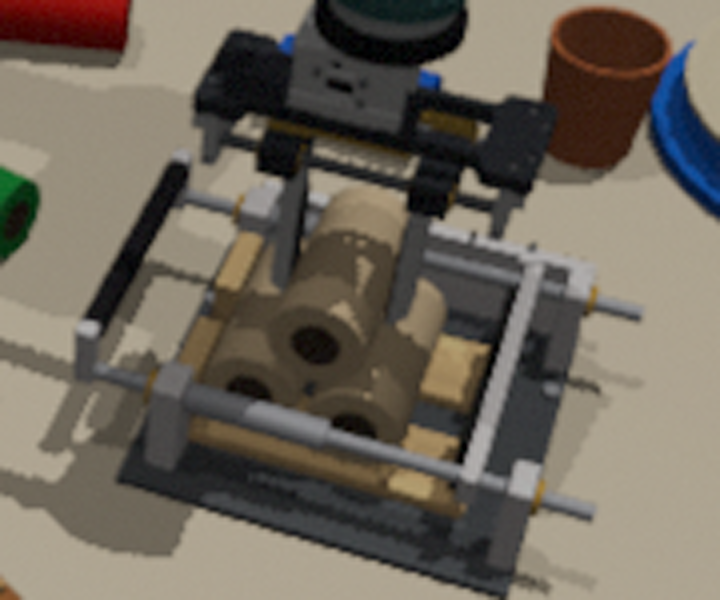

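```bash
python3 - <<'E'
from h import *
np.set_printoptions(precision=1,suppress=True)
s,st=pickle.load(open("wrist6.pkl","rb"))
Rt=Ro.from_euler('xyz',st["tool_rot"]).as_matrix()
T=lambda p:Rt.T@(p-st["position"])
f=lambda x,y,z: onz(s,x/3.6+215,y/3.6+120,z)
zh=st["position"][2]+12.6
for n,top,r,z in [("front",(160,207),(334,192),42),("rear",(600,237),(734,224),42),("held",(380,287),(613,257),zh)]:
    print(n,T(f(*top,z+28)),T(f(*r,z))-[28,0,0])
t,_=pickle.load(open("scene6.pkl","rb"))
g=lambda x,y,z: onz(t,x/4+310,y/4+150,z)
for n,(x,y),z in [("held hole",(316,344),zh),("front",(250,390),42),("rear",(353,427),42)]: print(n,T(g(x,y,z)))
E
```

```text
front [-29.1 -57.3  12.4] [-34.2 -56.2  40.4]
rear [ 31.1 -53.2  12.4] [ 28.5 -51.3  40.4]
held [  0.7 -55.7 -40.6] [  0.7 -54.4 -12.6]
held hole [  0.3  51.5 -12.6]
front [-33.   47.5  40.4]
rear [28.6 52.4 40.4]
```

>>> apply_moves(commands="0 -0.3 0 0 0;0 -0.3 0 0.3 0;0 -0.3 0 0.5 0;0 -0.3 0 0.5 0;0 -0.3 0 0.5 0")

```text
time: 6.63
position: [618.8, 141.9, 77.0]
tool_rot: [3.142, 0.0, 0.253]
contact_force: [0.5, -0.2, -5.8]
opening: 55.6
```

>>> apply_moves(commands="0 0 0 0.1 0;0 0 0 0.1 0;0 0 0 0.1 0")

```text
time: 6.88
position: [619.5, 141.9, 76.7]
tool_rot: [3.141, -0.001, 0.253]
contact_force: [-0.6, 0.3, -1.4]
opening: 55.2
```

>>> apply_moves(commands="0 0 0 0.1 0;0 0 0 0.1 0;0 0 0 0.1 0")

```text
time: 7.13
position: [620.1, 142.0, 76.6]
tool_rot: [3.141, -0.003, 0.253]
contact_force: [0.0, 0.3, 5.6]
opening: 55.6
```

```bash
python3 - <<'E'
from h import *
from rig import ctrl,imaging
st=ctrl.state();print(st["position"],st["contact_force"])
s=imaging.snapshot("wrist")
pickle.dump((s,st),open("wrist7.pkl","wb"))
crop(s,215,120,220,140,3.6,"pics/w7c.png")
t=imaging.snapshot("scene");pickle.dump((t,st),open("scene7.pkl","wb"));crop(t,310,150,180,150,4,"pics/s7c.png")
E
```

```text
[620.09047719 142.012697    76.57556883] [3.16216697e-03 2.88720319e-01 5.58338618e+00]
```

View pics/w7c.png

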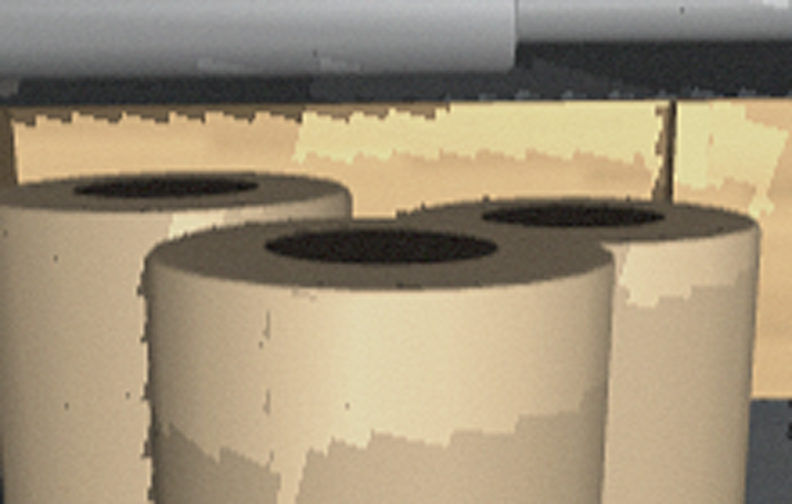

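View pics/s7c.png

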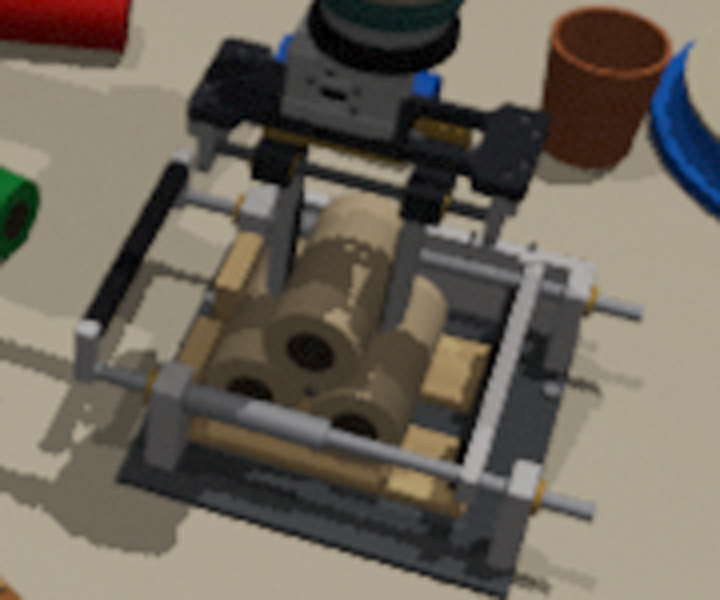

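```bash
python3 - <<'E'
from h import *
np.set_printoptions(precision=1,suppress=True)
s,st=pickle.load(open("wrist7.pkl","rb"))
Rt=Ro.from_euler('xyz',st["tool_rot"]).as_matrix()
T=lambda p:Rt.T@(p-st["position"])
f=lambda x,y,z: onz(s,x/3.6+215,y/3.6+120,z)
zh=st["position"][2]+12.6
for n,top,r,z in [("front",(165,211),(351,195),42),("rear",(615,241),(759,225),42),("held",(380,290),(613,258),zh)]:
    print(n,T(f(*top,z+28)),T(f(*r,z))-[28,0,0])
E
```

```text
front [-27.5 -57.5   6.5] [-31.4 -56.4  34.5]
rear [ 32.3 -53.5   6.6] [ 31.  -51.9  34.7]
held [  0.8 -55.4 -40.6] [  0.9 -54.3 -12.5]
```

>>> apply_moves(commands="0 0 0 -0.1 0;0.65 0 0 -0.1 0;0.75 0 0 -0.1 0;0.9 0 0 -0.1 0;0.9 0 0 -0.1 0;0.9 0 0 -0.1 0")

```text
time: 7.73
position: [618.7, 141.8, 75.8]
tool_rot: [3.142, 0.001, 0.253]
contact_force: [0.1, -0.4, -1.4]
opening: 83.2
```

>>> apply_moves(commands="0.9 0 0 -1 0;0.9 0 0 -4 0;0.9 0 0 -8 0;0.9 0 0 -11 0;0.9 0 0 -11 0;0.9 0 0 -11 0")

```text
time: 8.23
position: [620.3, 142.1, 189.2]
tool_rot: [3.141, -0.005, 0.253]
contact_force: [-0.1, -0.2, -0.1]
opening: 84.7
```

```bash
python3 - <<'E'
from h import *
from rig import ctrl,imaging
st=ctrl.state();print(st["position"],st["contact_force"])
s=imaging.snapshot("wrist")
pickle.dump((s,st),open("wrist8.pkl","wb"));cv2.imwrite("pics/w8.png",s["color"][:,:,::-1])
t=imaging.snapshot("scene");pickle.dump((t,st),open("scene8.pkl","wb"));crop(t,310,150,180,150,4,"pics/s8c.png")
E
```

```text
[620.25601419 142.06709532 189.16003526] [-0.05365324 -0.17892035 -0.10691946]
```

View pics/w8.png

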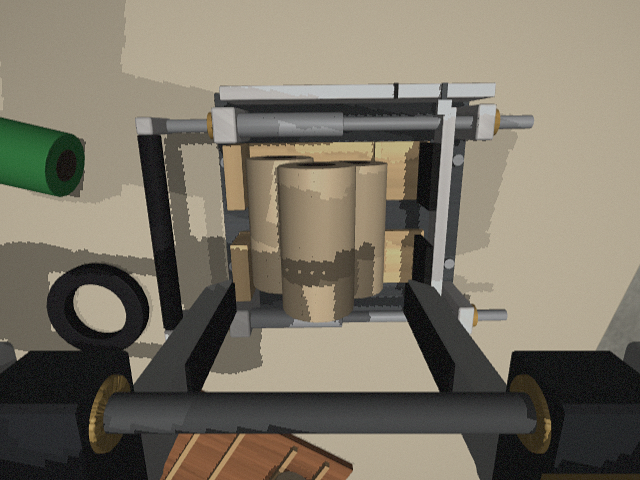

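View pics/s8c.png

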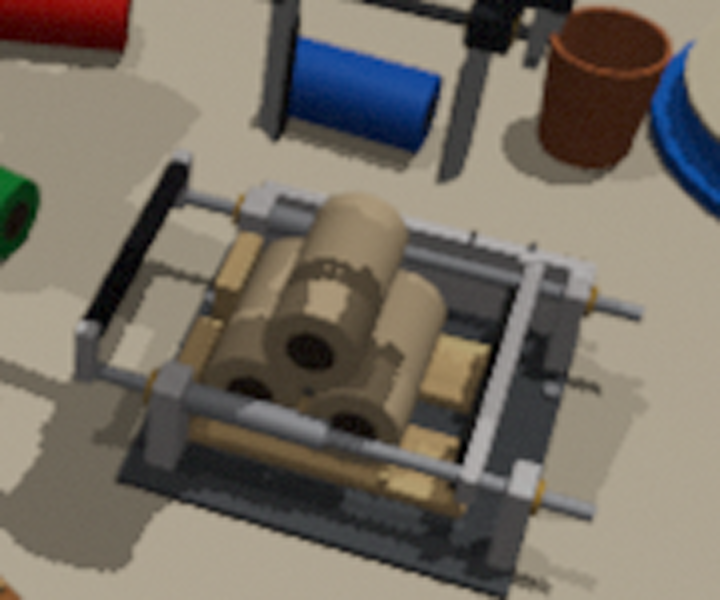

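```bash
python3 - <<'E'
from h import *
np.set_printoptions(precision=1,suppress=True)
s,st=pickle.load(open("wrist8.pkl","rb"))
Rt=Ro.from_euler('xyz',st["tool_rot"]).as_matrix()
T=lambda p:Rt.T@(p-st["position"])
a=onz(s,149.5,137,80);b=onz(s,171,327,80);m=(a+b)/2
print(a,b,m,np.linalg.norm(a-b),np.degrees(np.arctan2(*(a-b)[1::-1])),T(m))
l=onz(s,397,90,69);p=onz(s,446.5,90,69);print("line/ptr",l,p,np.linalg.norm(l-p))
crop(s,130,70,400,90,2,"pics/w8c.png")
E
```

```text
[484.8 183.8  80. ] [522.   36.9  80. ] [503.4 110.4  80. ] 151.59924894054836 104.23980136302421 [-121.7    1.3  108.5]
line/ptr [648.8 260.1  69. ] [683.5 269.1  69. ] 35.856848839288375
```

View pics/w8c.png

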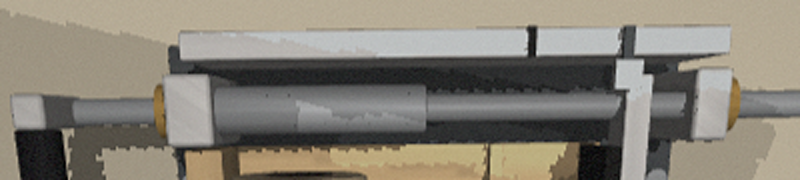

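>>> apply_moves(commands="0.35 -4 0.1 0 0;0.35 -8 0.1 0 0;0.35 -12.2 0.1 0 0;0.35 -12.2 0.1 2 0;0.35 -12.2 0.1 5 0;0.35 -12.2 0.1 8 0;0.35 -12.2 0.1 8 0;0.35 -12.2 0.1 8 0")

```text
time: 9.0
position: [498.7, 110.1, 104.0]
tool_rot: [-3.141, 0.006, 0.253]
contact_force: [-0.0, 0.9, 0.8]
opening: 35.4
```

```bash
python3 - <<'E'
from h import *
from rig import ctrl,imaging
st=ctrl.state();print(st["position"],st["contact_force"],st["opening"],to(st,(503.2,110.4,62),14.5))
s=imaging.snapshot("wrist")
pickle.dump((s,st),open("wrist9.pkl","wb"));cv2.imwrite("pics/w9.png",s["color"][:,:,::-1])
E
```

```text
[498.68564147 110.13756093 104.02594663] [-0.00364656  0.93695855  0.81658706] 35.36838609755327 (array([0.47, 0.09, 4.2 ]), array([-0.001,  0.006, -0.   ]))
```

View pics/w9.png

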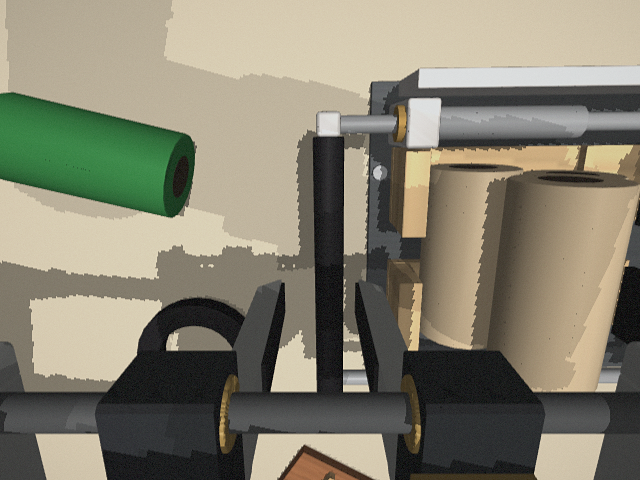

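>>> apply_moves(commands="0.35 0.3 0 0 0;0.35 0.3 0 1 0;0.35 0.3 0 2 0;0.35 0.3 0 3 0;0.35 0.3 0 4 0;0.35 0.3 0 4.2 0;0.35 0.3 0 4.2 0;0.35 0.3 0 4.2 0")

```text
time: 9.72
position: [503.9, 111.1, 63.9]
tool_rot: [3.142, 0.0, 0.253]
contact_force: [-0.2, -0.5, -0.2]
opening: 32.6
```

```bash
python3 - <<'E'
from h import *
from rig import ctrl,imaging
st=ctrl.state();print(st["position"],st["contact_force"],st["opening"],to(st,(503.2,110.4,62),14.5))
s=imaging.snapshot("wrist")
pickle.dump((s,st),open("wrist10.pkl","wb"));cv2.imwrite("pics/w10.png",s["color"][:,:,::-1])
E
```

```text
[503.85486794 111.09496827  63.8746117 ] [-0.22563683 -0.52246707 -0.19161384] 32.57593517056743 (array([-0.08,  0.05,  0.19]), array([ 0.,  0., -0.]))
```

View pics/w10.png

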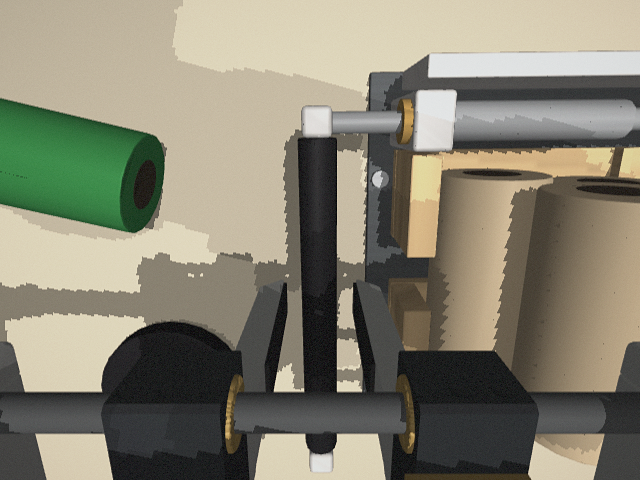

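Centred on the bar, so I close the gripper.

>>> apply_moves(commands="0 0 0 0.1 0;0 0 0 0.1 0;0 0 0 0.1 0;0 0 0 0.1 0;0 0 0 0.1 0")

```text
time: 10.18
position: [503.7, 111.0, 63.4]
tool_rot: [3.141, 0.0, 0.253]
contact_force: [-0.5, 0.1, 2.5]
opening: 15.5
```

```bash
python3 - <<'E'
from h import *
from rig import ctrl,imaging
st=ctrl.state();print(st["position"],st["tool_rot"],st["contact_force"],st["opening"])
t=imaging.snapshot("scene");pickle.dump((t,st),open("scene11.pkl","wb"));crop(t,310,150,180,150,4,"pics/s11c.png")
E
```

```text
[503.67693873 110.9889731   63.3982858 ] [3.14133411e+00 3.30408945e-04 2.53224387e-01] [-0.53490932  0.10756506  2.45201789] 15.519601769150578
```

View pics/s11c.png

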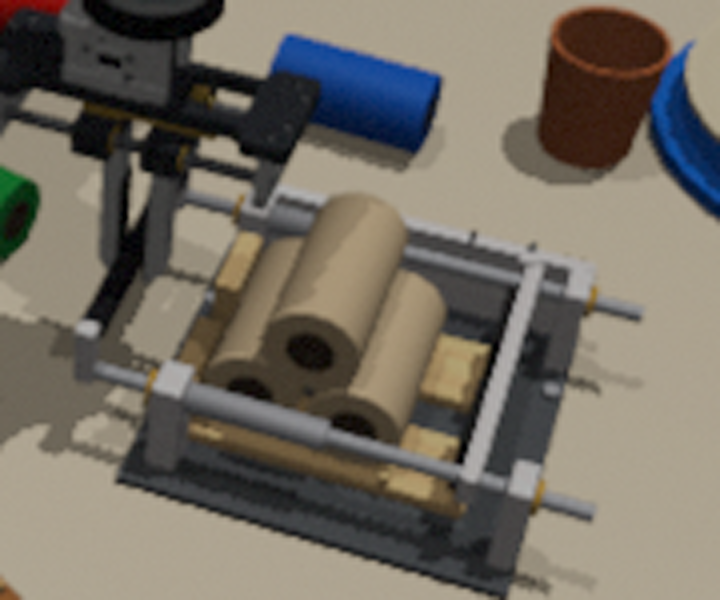

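>>> apply_moves(commands="0 -0.4 0 0 0;0 -0.8 0 0 0;0 -1.2 0 0 0;0 -1.6 0 0 0;0 -2 0 0 0;0 -2.4 0 0 0;0 -2.8 0 0 0;0 -2.8 0 0 0")

```text
time: 10.9
position: [481.0, 104.8, 63.5]
tool_rot: [3.141, -0.009, 0.252]
contact_force: [8.2, 2.4, -7.6]
opening: 15.4
```

>>> apply_moves(commands="0 0 0 0 0;0 0 0 0 0")

```text
time: 11.07
position: [481.2, 104.9, 63.5]
tool_rot: [3.141, -0.009, 0.252]
contact_force: [6.9, 2.4, -6.5]
opening: 14.9
```

```bash
cat > chk.py <<'E'
import sys
from h import *
from rig import ctrl,imaging
np.set_printoptions(precision=2,suppress=True)
n=sys.argv[1]
st=ctrl.state();print(st["position"],st["tool_rot"],st["contact_force"],st["opening"])
ax=np.array([np.cos(.2532),np.sin(.2532),0]);print("pull",-(st["position"]-[503.68,110.99,63.4])@ax)
t=imaging.snapshot("scene");pickle.dump((t,st),open(f"scene{n}.pkl","wb"));crop(t,370,180,100,75,8,f"pics/s{n}c.png")
crop(t,310,150,180,150,4,f"pics/s{n}d.png")
s=imaging.snapshot("wrist");pickle.dump((s,st),open(f"wrist{n}.pkl","wb"));cv2.imwrite(f"pics/w{n}.png",s["color"][:,:,::-1])
E
python3 chk.py 12
```

```text
[481.19 104.9   63.47] [ 3.14 -0.01  0.25] [ 6.94  2.39 -6.55] 14.907931882930095
pull 23.301127715037286
```

View pics/s12c.png

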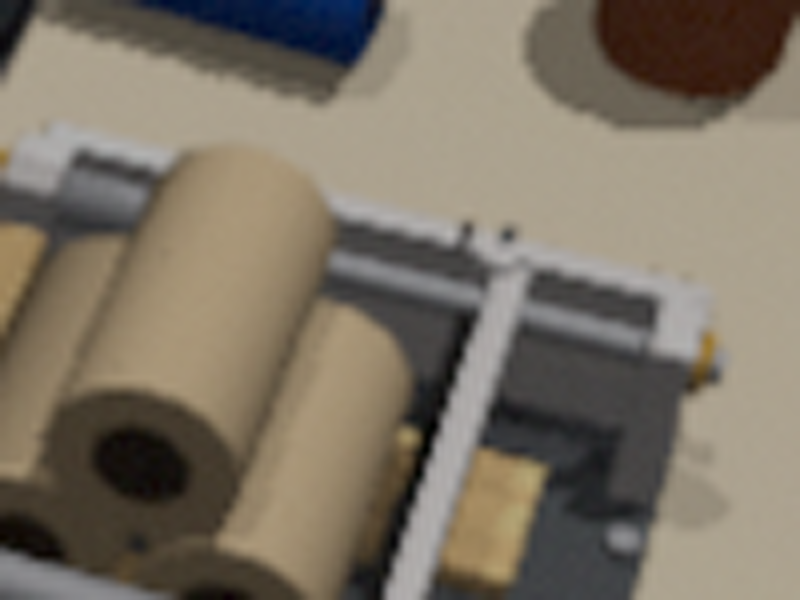

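View pics/w12.png

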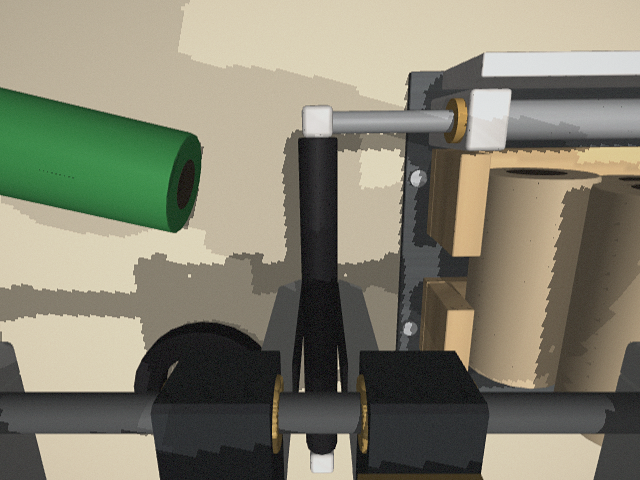

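>>> apply_moves(commands="0 -0.3 0 0.1 0;0 -0.6 0 0.1 0;0 -0.9 0 0.1 0;0 -1.1 0 0.1 0;0 -1.1 0 0.1 0;0 -1.1 0 0.1 0;0 -1.1 0 0.1 0;0 -1.1 0 0.1 0")

```text
time: 11.83
position: [473.9, 102.9, 63.4]
tool_rot: [3.141, -0.016, 0.252]
contact_force: [11.6, 4.9, -6.1]
opening: 15.4
```

```bash
python3 chk.py 13
```

```text
[473.92 102.9   63.45] [ 3.14 -0.02  0.25] [11.64  4.93 -6.06] 15.370057565323341
pull 30.83503849166855
```

View pics/s13c.png

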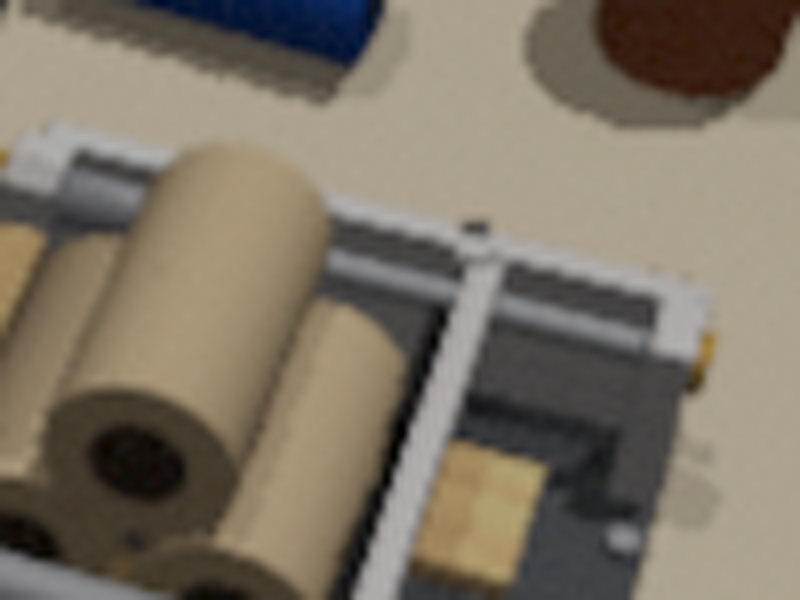

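View pics/w13.png

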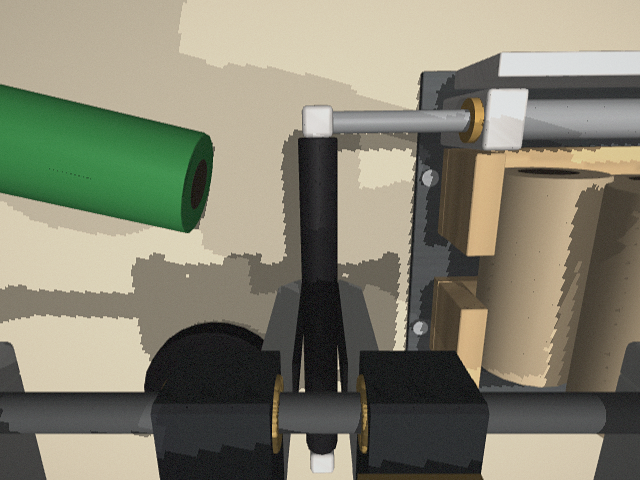

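>>> apply_moves(commands="0 -0.2 0 0 0;0 -0.35 0 0 0;0 -0.5 0 0 0;0 -0.5 0 0 0;0 -0.5 0 0 0;0 -0.5 0 0 0;0 -0.5 0 0 0")

```text
time: 12.52
position: [472.7, 102.5, 63.5]
tool_rot: [3.141, -0.023, 0.251]
contact_force: [17.9, 6.2, -13.2]
opening: 15.2
```

```bash
python3 chk.py 14
```

```text
[472.65 102.52  63.48] [ 3.14 -0.02  0.25] [ 17.88   6.21 -13.17] 15.197846718384422
pull 32.159647837081344
```

View pics/s14c.png

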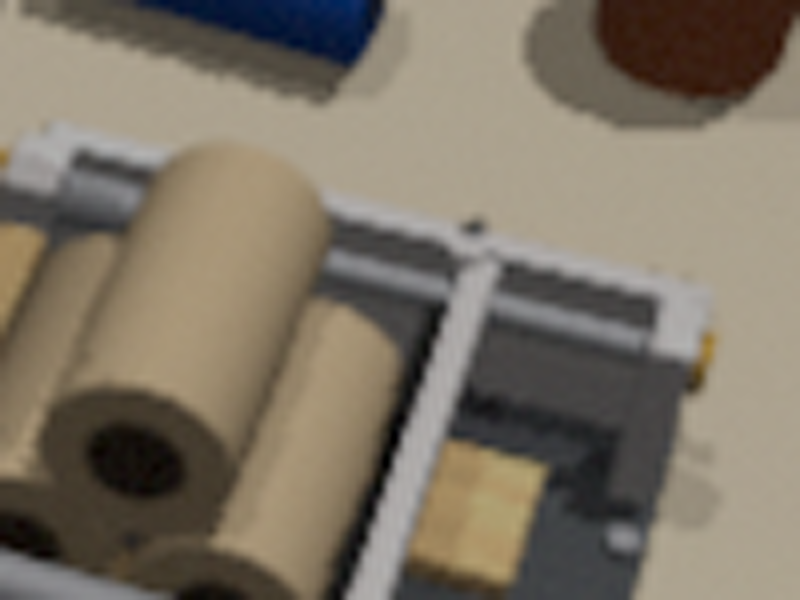

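```bash
cat > prof.py <<'E'
import sys
from h import *
np.set_printoptions(precision=2,suppress=True)
ax=np.array([np.cos(.2532),np.sin(.2532),0]);ay=np.array([-ax[1],ax[0],0])
O=np.array([503.4,110.4,0])+120*ax
xs=np.arange(20,110,.25)
def prof(n,y,z=66):
    t=pickle.load(open(f"scene{n}.pkl","rb"))[0]
    g=cv2.cvtColor(t["color"],cv2.COLOR_RGB2GRAY).astype(np.float32)
    p=np.array([proj(t,O+x*ax+y*ay+np.array([0,0,z])) for x in xs],np.float32)
    return cv2.remap(g,p[:,0].reshape(1,-1),p[:,1].reshape(1,-1),cv2.INTER_CUBIC)[0]
from scipy.optimize import minimize_scalar
def pro(n): return np.array([prof(n,y) for y in np.arange(-60,62,4)])
if __name__=="__main__":
    P0=pro(11)
    # template: the bar in rest picture
    ys=np.arange(-60,62,4)
    def barx(P,lo):
        out=[]
        for r in P:
            m=(xs>lo-14)&(xs<lo+18); w=np.clip(r[m]-130,0,None); out.append((w*xs[m]).sum()/w.sum() if w.sum()>0 else np.nan)
        return np.array(out)
    print("rest peak",xs[P0.argmax(1)])
    for n in sys.argv[1:]:
        P=pro(n)
        res=[]
        for a,b in zip(P0,P):
            k=int(a.argmax()); T=a[k-30:k+31]; 
            if len(T)<61: continue
            c=cv2.matchTemplate(b[None].astype(np.float32),T[None].astype(np.float32),cv2.TM_CCOEFF_NORMED)[0]
            j=int(c.argmax()); 
            d=0
            if 0<j<len(c)-1: d=.5*(c[j-1]-c[j+1])/(c[j-1]-2*c[j]+c[j+1])
            res.append((k-30-j-d)*.25)
        print(n,np.median(res),np.array(res))
E
python3 prof.py 12 13 14
```

```text
rest peak [102.25 101.25 100.5  101.5  101.    99.5  101.25 100.5  101.5  100.75
  97.25 101.25 100.5   99.75 100.75  97.25 101.   100.75  99.75 101.
 100.25  99.25 100.5  100.    99.25 100.5  100.    98.75 100.25  99.75
 100.5 ]
12 23.411362 [ 3.23 23.8  23.02 23.71 23.41 23.28 23.76 22.95  3.14 60.93 22.82  2.92
 61.56 61.66 62.   22.88  3.32 62.58 61.97  2.76 23.24 23.72 23.51 23.18
 23.7  23.3  23.22 23.55 23.36 23.41 23.61]
13 31.02707 [ 3.34 31.09 30.86 30.91 30.95 30.92 30.88 30.85 62.69 63.71 30.59 62.31
 62.85 62.32 62.82 30.84 62.77 63.66 62.86  3.09 31.25 30.98 31.19 30.61
 31.03 31.13 30.47 31.05 30.98 30.66 31.39]
14 32.343987 [ 3.4  32.69 32.3  32.58 32.21 32.28 32.6  31.74  3.21 64.24 31.79  3.3
 63.12 63.09 63.13 32.02 64.33 64.01 63.46 63.45 32.33 32.55 32.34 32.29
 32.33 32.34 32.27 32.1  32.54 32.38 32.44]
```

>>> apply_moves(commands="0 -0.15 0 0.1 0;0 -0.3 0 0.2 0;0 -0.5 0 0.2 0;0 -0.5 0 0.2 0;0 -0.5 0 0.2 0;0 -0.5 0 0.2 0;0 -0.5 0 0.2 0")

```text
time: 13.2
position: [470.3, 101.8, 63.3]
tool_rot: [3.141, -0.028, 0.251]
contact_force: [18.1, 7.7, -4.6]
opening: 15.4
```

```bash
python3 chk.py 15; python3 prof.py 15 | grep ^15
```

```text
[470.32 101.84  63.32] [ 3.14 -0.03  0.25] [18.11  7.7  -4.65] 15.363054338047718
pull 34.58701258422379
15 34.96557 [ 3.34 35.09 34.76 34.97 35.02 34.74 35.2  34.71 65.98  9.79 34.48 65.1
```

View pics/s15d.png

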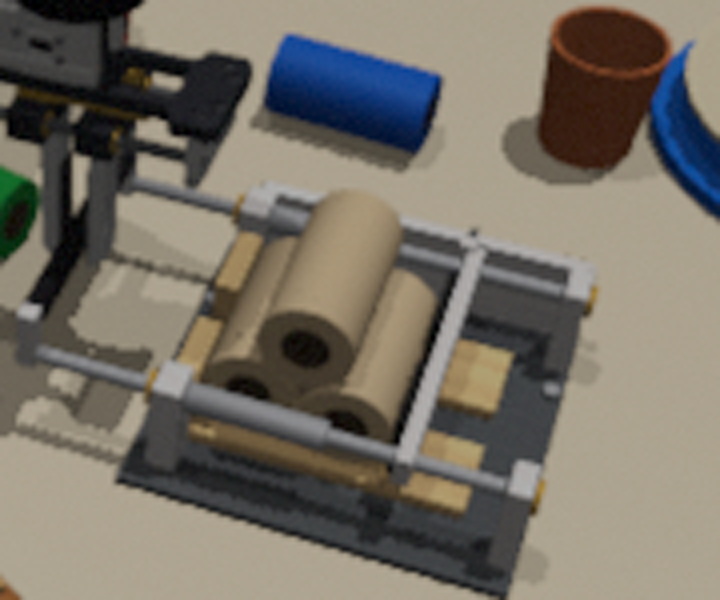

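>>> apply_moves(commands="0 0 0 0 0;0 0 0 0 0;0 0 0 0 0;0 0 0 0 0;0 0 0 0 0;0 0 0 0 0")

```text
time: 13.8
position: [470.3, 101.8, 63.3]
tool_rot: [3.141, -0.028, 0.251]
contact_force: [18.8, 8.9, -5.2]
opening: 15.0
```

```bash
python3 chk.py 16; python3 prof.py 16 | grep -A3 ^16;python3 -c "
from h import *
t,_=pickle.load(open('scene16.pkl','rb'));r=pickle.load(open('scene11.pkl','rb'))[0]
im=np.hstack([r['color'][195:225,410:460,::-1],t['color'][195:225,410:460,::-1]])
cv2.imwrite('pics/cmp.png',cv2.resize(im,None,fx=8,fy=8,interpolation=cv2.INTER_CUBIC))"
```

```text
[470.32 101.82  63.33] [ 3.14 -0.03  0.25] [18.82  8.89 -5.22] 15.028869116214707
pull 34.59186043021773
16 34.96932 [ 3.29 35.1  34.74 34.97 35.   34.75 35.22 34.72  3.25 65.29 34.37  3.22
 64.61 64.31 65.06 34.5  65.44 65.38 64.61 65.03 34.57 35.12 34.78 34.64
 35.03 34.71 34.81 34.88 35.02 35.01 34.86]
```

View pics/cmp.png

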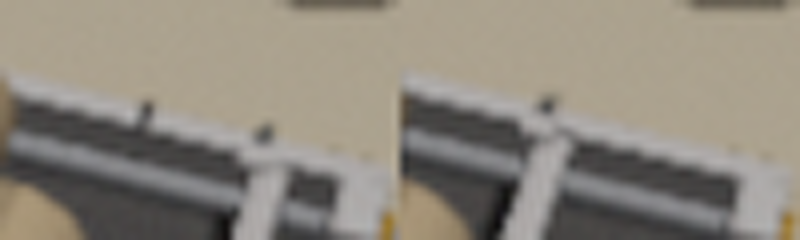

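View pics/s16c.png

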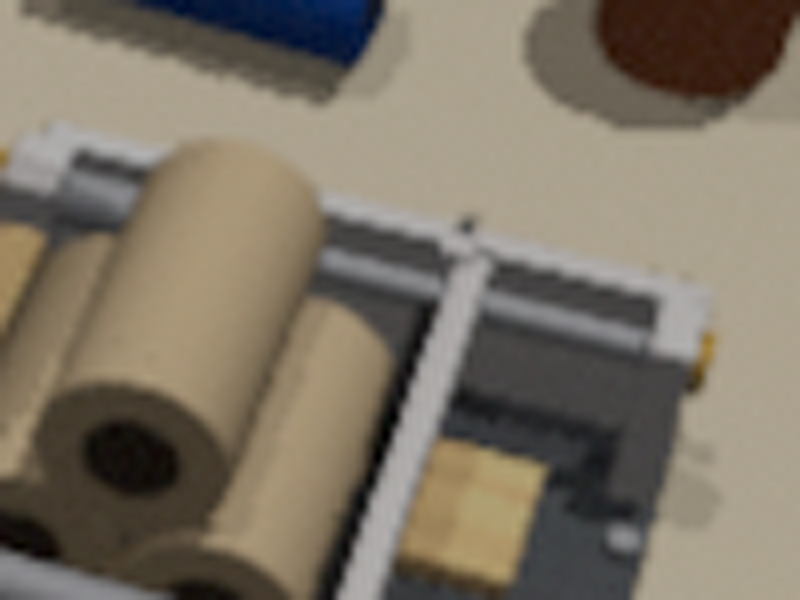

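```bash
python3 -c "
from rig import ctrl
print(ctrl.sign_off())"
```

```text
the job is handed in; nothing more can be done
None
```

I laid the long post in the saddle of the two clamp posts and let go of it. Then I pulled the handle until the pointer stood at the line, and handed in at 13.8 s still gripping the bar.

**Last checks**
- **Draw:** about 34.9 mm by the jaw's shift in the scene camera and 34.6 mm by the tool's travel, against 35. It did not change over a 0.5 s hold.
- **Forces:** the pull was about 21 N, more than the springs alone give. I take the extra to be the jaw pressing on the posts. The highest force reading at the wrist was about 23 N, well under the limit.
- **Post ends:** just before release, the top post's end was level with the mean of the two lower posts' ends to within about 0.5 mm. The two lower posts stand about 4 mm apart lengthwise, so the top post is about 2 mm off each. I did not re-measure the ends after the pull, but the post still sits in the saddle in the last picture.
- **Other items:** I did not touch the short post, strap roll, jar, cup or the coloured look-alikes. I did not take a separate final picture of all of them.

**Disagreement:** the first rough top-view estimates and the wrist-view estimates of the posts differed by up to about 5 mm. I used the wrist view, which agreed with the actual grasp, and the scene camera's check of the end offsets agreed with it.

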